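Try the display case lid, free its catch if caught, and hold it open

TASK

A customer wants to look into the small wooden display case: before touching its red release slide, tug the clear lid up by its bow handle to feel whether it is caught. If it is caught, push the red slide fully over, away from the handle, to free it; then raise the lid to about 45 degrees and finish while still holding it there, as it falls shut if let go. Do not knock over or push away the other things on the counter (the blue ink bottle and the red-sleeved eraser are loose).

Things in the scene. Friction and masses are not known exactly. Their poses are not given: they have to be found in the camera images.
- case: fixed wooden display case, 190 (x) x 220 (y) x 70 mm high; origin under its centre, on the counter; +x points to its back, where the lid is hinged, +y to its left. The front 55 mm of its top is a solid deck with the red slide at right; the lid covers the rest. A concealed hook in the deck may or may not hold the lid at the start; nothing seen tells which
- lid (a joint): angle of the clear lid in a dark frame (0.2 to 0.45 kg, 135 x 220 x 6 mm): 0 shut and level, grows as its front edge rises, to 1.5 rad. It falls shut unless held. If caught it lifts only about 0.03 rad (3 to 4 mm at the handle), then stops hard; if free it rises with 1 to 3 N at the handle
- lid_bar (a point): middle of the round grip bar of the lid's bow handle; bar 12 mm thick, 72 mm long along the case's y, clear 39 mm above the lid; with the lid shut it is at (-0.030, 0.025, 0.121) m in the case's frame. It can be pinched from above across the case's x and turns easily between fingers as the lid swings
- lid_hinge (a point): point on the lid's hinge line (parallel to the case's y), at (0.095, 0.025, 0.070) m in the case's frame; the bar moves round this line on an arc of 135 mm radius
- release (a joint): travel of the red release slide, m: 0 at the start, always; grows as it slides along the case's -y (to the right, away from the handle) to 0.018 at its stop. It takes about 2 to 3 N and stays where it is left. Fully over, it always frees the hook, which then stays free
- release_fin (a point): grip point on the slide's red fin, 22 mm above the deck; fin 10 mm thick (case y), 24 mm long (case x), its top 31 mm above the deck; at (-0.075, -0.068, 0.092) m in the case's frame at the start. It can be pinched from above across the case's y, or pushed
- blue_ink: loose blue ink bottle with white cap, 35 mm across, 80 mm tall, standing alone to the right of the case; origin at the centre of its underside; bystander
- red_eraser: loose white eraser in a red sleeve, 43 x 19 x 12 mm, lying behind the case; origin at the centre of its underside; bystander

How it is judged:
By the outcome, as a careful person would: the job done as asked, in the order asked, and still so for the second after the job is handed in, while the arm keeps its last pose, push and grip.
It also fails if it takes over 51 s, if anything falls off the work surface, if the arm or the gripper's body presses on something with over 40 N, if the wrist force passes 120 N, or if a joint passes its speed limit or range.

ROBOT

A 7-joint arm with a two-finger parallel gripper is mounted at the origin on a cart in front of the work surface, level with it; the furniture and walls round the work are solid. World frame = base frame: x ahead of the robot, y to its left, z up, the work surface at z = 0. Lengths are in m, angles in rad, forces in N, time in s.
With the tool pointing down it reaches from about 0.35 to 0.9 m from the base axis. Payload 7.2 kg.
Tool frame: the origin (TCP) lies between the finger pads; the fingertips stand 11 mm ahead of it and the grasp point (between the pads) lies 8 mm behind it; z points along the fingers, y is the line along which they close (so a half turn about z gives the same grasp; the last joint's range is limited). The gripper opens to 88 mm and grips with 3 to 60 N. Pads are 20 mm wide; open, the fingers measure 115 mm over their backs; the gripper's body (75 mm by 178 mm) begins 61 mm behind the grasp point.
Start: joints at [1.274, 0.411, -0.013, 1.596, 0.006, 1.134, -0.082], TCP at [0.142, -0.609, 0.234] pointing down, gripper open.
Joint ranges: [-2.95, 2.95], [-0.29, 1.99], [-1.47, 1.44], [0.14, 2.54], [-1.03, 4.17], [0.13, 1.85], [-2.86, 2.86]. Speed limits (rad/s): [2.39, 2.39, 3.01, 3.01, 3.14, 3.14, 3.14].

INTERFACE

Orientations are given as [roll, pitch, yaw] about the fixed x, y, z axes, in that order (R = Rz(yaw) Ry(pitch) Rx(roll)).
In Python, from plant import r, viewer, ticket gives the robot as it stands.
- The arm moves only by the shell command python3 -m creep 'ROWS' [FORCE]. ROWS is JSON, one flat list of numbers, 7 for each row, row after row: the shift along the world's x, y, z in cm, then the turn, a rotation vector about the world's x, y, z in degrees, then the closure, from -1 (fully open) to 1 (shut). In form: [x, y, z, wx, wy, wz, jaw, x, y, z, wx, wy, wz, jaw, ...]. A call has 1 to 10 rows; each row is the pose to reach, as a shift and turn from the pose commanded when the call began; what a row does not reach only later rows make up. A row lasts 1/12 s, in which the tool goes at most 41.7 mm and 7.16 degrees, less where a joint would pass 70% of its speed; a pose out of reach is approached as far as the arm can. A call with a gripper value outside its range is refused whole. The fingers move at their own pace and stop on an object; FORCE is the grip in N (left out, the last holds). Time passes only in rows, so rows that repeat a pose let the fingers close. It gives the time, the measured TCP pose, the force, the opening and the grip force at its end, in the units of the state.
- r.observe(): the state, without advancing time (a new reading comes with each control period).
- viewer.read_camera(name): name is "scene" or "top" or "wrist"; returns the picture (420x560x3 uint8, red, green, blue); there is no depth.
- viewer.camera_info(name): a dict with "fx", "fy", "cx", "cy" (pixels), "view" (4x4, takes a point from world to camera coordinates); the wrist camera has in their place "hand_eye" (4x4, takes a point from camera to tool coordinates, whose origin is the TCP and whose axes are the flange's). Camera axes: x right, y down, z forward; pixel columns grow to the right and rows downward; lengths in m; the calibration is good to about 2 mm. A picture is of the moment at which its call begins: read the wrist's pose just before it. camera_info takes no time and is no camera call.
- ticket.job_done(): hands the job in; it is judged then, once.
The state is a dict: "t": time; "joint_pos": joint angles; "joint_velocities": joint speeds; "effort": joint torques, N m; "tool_pos": TCP position; "orientation": TCP orientation; "wrist_force": force on the tool from outside, world axes, zero at the start; "moment": the same for the moment, N m; "grip_width": finger opening in m; "grip_force": force on a finger pad.
Only numpy, scipy, OpenCV 4.12 (cv2) and the standard library are available. Lean on these libraries where they do the work, as an engineer would, in place of code of your own. Each camera call takes 0.05 s, during which the arm holds its last target. There are 200 camera calls.

## Working session

There is one attempt and no reset: what is moved stays moved. The work goes in short steps, Python scripts to look and compute and a shell command to move; the robot and the scene stay as the last step left them, time stands still between calls to the robot, and variables do not carry over. Pictures are saved under pics/ and viewed, at most 10 in all, crops included, and the job is handed in when it is done.

```bash
mkdir -p pics; ls
python3 - <<'E'
from plant import r, viewer
import cv2
s=r.observe();print({k:(v if not hasattr(v,'__len__') else [round(float(x),3) for x in v]) for k,v in s.items()})
for n in("scene","top"):
    cv2.imwrite(f"pics/{n}0.png",viewer.read_camera(n)[:,:,::-1]); print(viewer.camera_info(n))
print(viewer.camera_info("wrist"))
E
```

```text
pics
{'t': 0.0, 'joint_pos': [1.274, 0.412, -0.013, 1.597, 0.006, 1.134, -0.082], 'joint_velocities': [0.001, -0.0, 0.001, 0.001, 0.0, 0.001, 0.002], 'effort': [-0.001, -58.796, 0.641, -29.108, -0.054, 0.018, 0.0], 'tool_pos': [0.142, -0.608, 0.233], 'orientation': [-3.14, 0.0, 0.229], 'wrist_force': [0.168, -0.631, -0.292], 'moment': [0.034, -0.018, 0.031], 'grip_force': 0.0, 'grip_width': 0.08777321074214438}
{'fx': 409.3105936417562, 'fy': 409.3105936417562, 'cx': 281.3520784350718, 'cy': 205.8698005834575, 'view': array([[ 0.71091891, -0.70304391,  0.01798792, -0.22033831],
       [-0.34045068, -0.36641959, -0.86592726,  0.40164097],
       [ 0.61537601,  0.60948007, -0.49984639,  0.37473786],
       [ 0.        ,  0.        ,  0.        ,  1.        ]])}
{'fx': 474.9435943871386, 'fy': 474.9435943871386, 'cx': 278.4859959660089, 'cy': 217.0334179128463, 'view': array([[ 0.11807601, -0.99299967, -0.0031153 ,  0.20749744],
       [-0.97080574, -0.11477618, -0.21062441,  0.61544959],
       [ 0.20879241,  0.02789405, -0.9775621 ,  0.84080675],
       [ 0.        ,  0.        ,  0.        ,  1.        ]])}
{'fx': 322.7336210459539, 'fy': 322.7336210459539, 'cx': 280.1159124001681, 'cy': 203.78766135211123, 'hand_eye': array([[ 8.71068228e-04, -9.66405018e-01, -2.57022534e-01,
         6.92339521e-02],
       [ 9.99999600e-01,  7.90036350e-04,  4.18534459e-04,
         5.84351467e-05],
       [-2.01416657e-04, -2.57022795e-01,  9.66405320e-01,
        -1.52033633e-01],
       [ 0.00000000e+00,  0.00000000e+00,  0.00000000e+00,
         1.00000000e+00]])}
```

View pics/scene0.png

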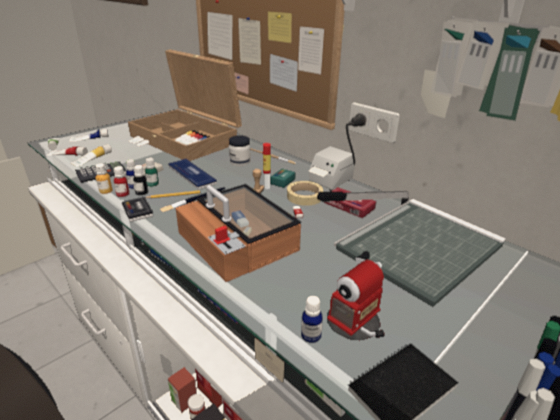

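View pics/top0.png

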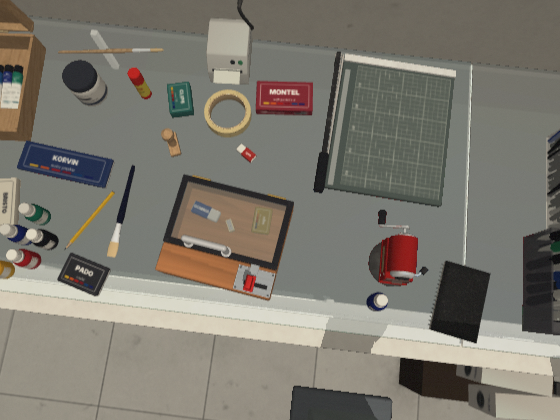

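The scene view shows the case left of centre with its handle near (217,205) and its red slide near (221,235). In the top view the handle is at about (206,245), the slide (252,283), the ink (377,301) and the eraser (247,153). I'll enlarge the case in both views.

Run:
```python
import cv2
a=cv2.imread("pics/top0.png")[165:310,145:305]; cv2.imwrite("pics/topc.png",cv2.resize(a,None,fx=4,fy=4,interpolation=cv2.INTER_CUBIC))
a=cv2.imread("pics/scene0.png")[170:290,165:315]; cv2.imwrite("pics/scc.png",cv2.resize(a,None,fx=5,fy=5,interpolation=cv2.INTER_CUBIC))
```

```text
(no output)
```

View pics/topc.png

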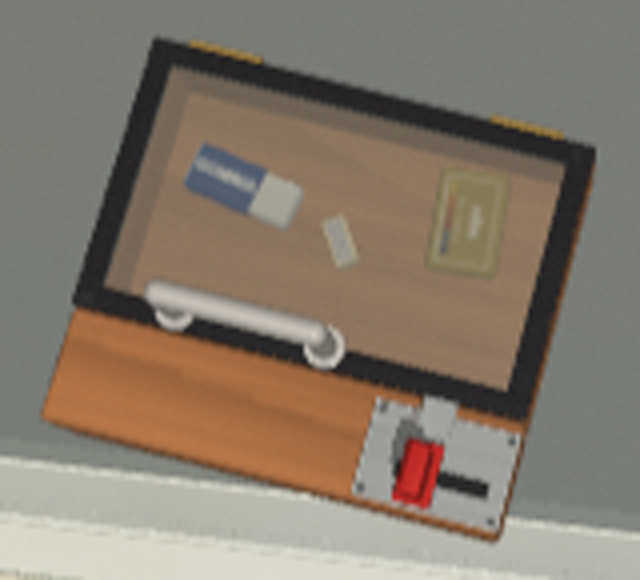

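View pics/scc.png

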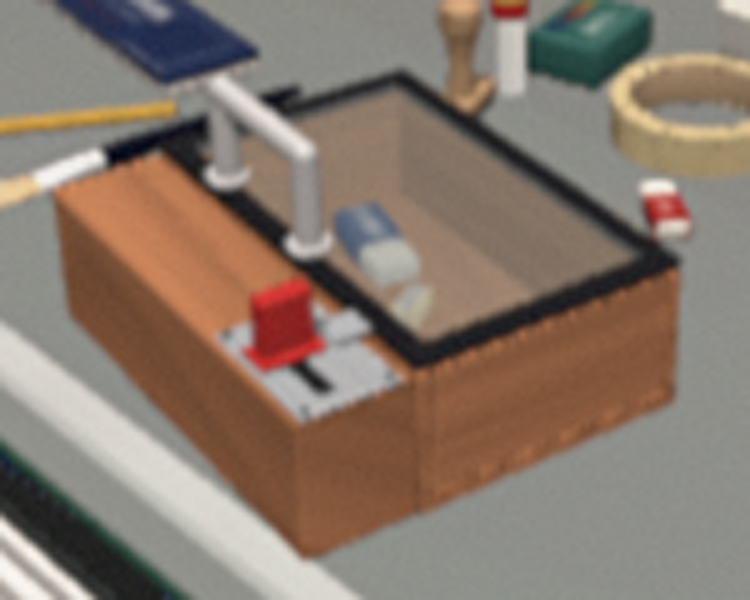

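The top crop shows the lid corners at (155,38), (597,148), (523,415) and (73,305), the bar from (150,291) to (325,335), and the fin top at about (424,470). The scene crop shows the same features, with the front right top corner at (298,425). Next I'll fit the case pose to these points.

```bash
cat > h.py <<'E'
import numpy as np
from plant import r, viewer
def proj(n,P):
    c=viewer.camera_info(n);V=c["view"];q=np.asarray(P)@V[:3,:3].T+V[:3,3]
    return np.c_[c["fx"]*q[:,0]/q[:,2]+c["cx"],c["fy"]*q[:,1]/q[:,2]+c["cy"]]
def ray(n,uv,z):
    c=viewer.camera_info(n);V=c["view"];R=V[:3,:3];o=-R.T@V[:3,3]
    d=R.T@np.array([(uv[0]-c["cx"])/c["fx"],(uv[1]-c["cy"])/c["fy"],1]);return o+d*(z-o[2])/d[2]
def w(p,P):
    c,s=np.cos(p[2]),np.sin(p[2]);P=np.atleast_2d(P);return np.c_[p[0]+c*P[:,0]-s*P[:,1],p[1]+s*P[:,0]+c*P[:,1],P[:,2]]
def st():
    s=r.observe();print("t%.2f"%s["t"],*(np.round(s[k],4) for k in("tool_pos","orientation","wrist_force","grip_width","grip_force","joint_pos")))
E
python3 - <<'E'
from h import *
from scipy.optimize import least_squares
T=[((-.095,.11,.07),(42,420)),((-.095,-.11,.07),(498,540)),((-.04,.11,.076),(73,305)),((-.04,-.11,.076),(523,415)),((.095,-.11,.076),(597,148)),((.095,.11,.076),(155,38)),((-.03,.061,.121),(152,291)),((-.03,-.011,.121),(325,335)),((-.075,-.068,.101),(425,470))]
S=[((-.095,.11,.07),(55,192)),((-.095,-.11,.07),(298,425)),((-.095,-.11,0),(308,557)),((-.04,-.11,.076),(415,362)),((.095,-.11,.076),(680,262)),((.095,.11,.076),(400,70)),((-.03,.061,.121),(215,82)),((-.03,-.011,.121),(307,155))]
f=lambda L,k,o:(np.array([a for a,_ in L]),(np.array([b for _,b in L])+.5)/k-.5+o)
A,a=f(T,4,np.array([145,165]));B,b=f(S,5,np.array([165,170]))
res=lambda p:np.r_[(proj("top",w(p,A))-a).ravel(),(proj("scene",w(p,B))-b).ravel()]
s=least_squares(res,[.4,.1,0],loss="soft_l1");print(s.x,np.degrees(s.x[2]));print(res(s.x).reshape(-1,2).round(1))
for nm,q in(("bar",(-.03,.025,.121)),("hinge",(.095,.025,.07)),("fin",(-.075,-.068,.092))):print(nm,w(s.x,q))
print("ink",ray("top",(377,301),.08),"eraser",ray("top",(247,153),.012))
E
```

```text
[ 0.53898917  0.37410098 -0.13082524] -7.495734028872447
[[-0.8  0.2]
 [-0.1 -0.2]
 [-0.6  0.1]
 [ 1.   1.6]
 [ 0.1 -0.5]
 [-0.3 -0.3]
 [ 1.6  0.8]
 [-2.6 -0.3]
 [-2.3 -0.3]
 [-1.  -0.7]
 [-0.   0.4]
 [-0.2  2.5]
 [ 0.9  0.6]
 [ 1.1 -0.8]
 [ 0.9 -0.6]
 [ 1.5  1.7]
 [-0.1  0.2]]
bar [[0.51250684 0.40280092 0.121     ]]
hinge [[0.63643866 0.38649437 0.07      ]]
fin [[0.45575931 0.316466   0.092     ]]
ink [0.45038393 0.08284223 0.08      ] eraser [0.72622196 0.36142296 0.012     ]
```

```bash
python3 -m creep '[5,5,8,0,0,7,-1, 31,26,10,0,0,35,-1,31,26,10,0,0,35,-1,31,26,10,0,0,35,-1,31,26,10,0,0,35,-1,31,26,10,0,0,35,-1,31,26,10,0,0,35,-1,31,26,10,0,0,35,-1,31,26,10,0,0,35,-1,31,26,10,0,0,35,-1]'; python3 -m creep '[3,37,0,0,0,34.4,-1,3,37,0,0,0,34.4,-1,3,37,0,0,0,34.4,-1,3,37,0,0,0,34.4,-1,3,37,0,0,0,34.4,-1,3,37,0,0,0,34.4,-1,3,37,0,0,0,34.4,-1,3,37,0,0,0,34.4,-1,3,37,0,0,0,34.4,-1,3,37,0,0,0,34.4,-1]'; python3 -c "from h import *;st()"
```

```text
t: 0.93
tool_pos: [0.4464, -0.3524, 0.3324]
orientation: [-3.141, 0.0, 0.839]
wrist_force: [1.3, -0.5, -1.1]
grip_width: 0.0879
grip_force: 0.0
t: 1.77
tool_pos: [0.4749, 0.0243, 0.3326]
orientation: [3.141, -0.003, 1.45]
wrist_force: [0.1, 0.2, -0.0]
grip_width: 0.0875
grip_force: 0.0
t1.77 [0.4749 0.0243 0.3326] [ 3.1410e+00 -2.9000e-03  1.4501e+00] [ 0.1107  0.1552 -0.033 ] 0.0875 0.0 [ 0.4556  0.1292 -0.6648  1.7635  0.0804  1.2756 -0.3492]
```

```bash
python3 -m creep '[1,31.5,-6,0,0,-0.6,-1,1,31.5,-6,0,0,-0.6,-1,1,31.5,-6,0,0,-0.6,-1,1,31.5,-6,0,0,-0.6,-1,1,31.5,-6,0,0,-0.6,-1,1,31.5,-6,0,0,-0.6,-1,1,31.5,-6,0,0,-0.6,-1,1,31.5,-6,0,0,-0.6,-1,1,31.5,-6,0,0,-0.6,-1,1,31.5,-6,0,0,-0.6,-1]'
python3 - <<'E'
from h import *
import cv2
st();im=viewer.read_camera("wrist");cv2.imwrite("pics/w1.png",im[:,:,::-1])
from scipy.spatial.transform import Rotation as Ro
s=r.observe();c=viewer.camera_info("wrist");H=c["hand_eye"];R=Ro.from_euler("xyz",s["orientation"]).as_matrix()
p=[.53898917,.37410098,-.13082524]
for q in((-.03,.061,.121),(-.03,-.011,.121),(-.075,-.068,.101),(-.04,-.11,.076),(.095,-.11,.076),(-.095,-.11,.07)):
    x=H[:3,:3].T@(R.T@(w(p,q)[0]-s["tool_pos"])-H[:3,3]);print(q,(c["fx"]*x[:2]/x[2]+[c["cx"],c["cy"]]).round(0))
E
```

```text
t: 2.6
tool_pos: [0.4844, 0.3325, 0.271]
orientation: [-3.139, 0.001, 1.433]
wrist_force: [0.1, -0.3, 0.1]
grip_width: 0.0879
grip_force: 0.0
t2.60 [0.4844 0.3325 0.271 ] [-3.1393e+00  6.0000e-04  1.4332e+00] [ 0.092  -0.3419  0.1461] 0.0879 0.0 [-0.1199  0.4233 -0.7706  1.6018  0.3052  1.2437 -1.0834]
(-0.03, 0.061, 0.121) [300.  69.]
(-0.03, -0.011, 0.121) [300. 152.]
(-0.075, -0.068, 0.101) [255. 206.]
(-0.04, -0.11, 0.076) [288. 235.]
(0.095, -0.11, 0.076) [406. 234.]
(-0.095, -0.11, 0.07) [241. 234.]
```

View pics/w1.png

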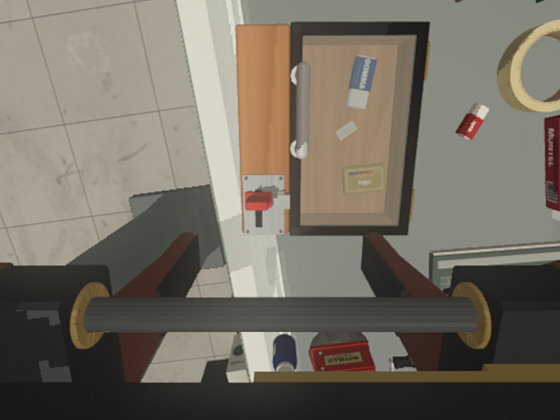

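The wrist view shows the bar from (303,62) to (302,157) and the fin top at (257,204). Both are within 1-2 mm of the prediction, so I'll move over the bar.

```bash
python3 -m creep '[2.9,7,-6,0,0,0.4,-1,2.9,7,-6,0,0,0.4,-1,2.9,7,-6,0,0,0.4,-1,2.9,7,-6,0,0,0.4,-1,2.9,7,-6,0,0,0.4,-1,2.9,7,-6,0,0,0.4,-1]' 15
```

```text
t: 3.15
tool_pos: [0.5151, 0.3995, 0.2134]
orientation: [3.14, 0.0, 1.435]
wrist_force: [-0.0, -0.4, 0.2]
grip_width: 0.0879
grip_force: 0.0
```

```bash
python3 -m creep '[-0.1,0.2,-3,0,0,0,-1,-0.1,0.2,-6,0,0,0,-1,-0.1,0.2,-8,0,0,0,-1,-0.1,0.2,-9,0,0,0,-1,-0.1,0.2,-10,0,0,0,-1,-0.1,0.2,-10,0,0,0,-1,-0.1,0.2,-10,0,0,0,-1]'
```

```text
t: 3.73
tool_pos: [0.514, 0.403, 0.1134]
orientation: [3.141, -0.001, 1.436]
wrist_force: [-0.1, -0.3, 1.1]
grip_width: 0.0881
grip_force: 0.0
```

```bash
python3 -m creep '[0,0,0,0,0,0,0.3,0,0,0,0,0,0,0.6,0,0,0,0,0,0,1,0,0,0,0,0,0,1,0,0,0,0,0,0,1,0,0,0,0,0,0,1,0,0,0,0,0,0,1,0,0,0,0,0,0,1]' 15
```

```text
t: 4.4
tool_pos: [0.5134, 0.4031, 0.1121]
orientation: [-3.142, 0.0, 1.437]
wrist_force: [-0.1, 2.2, 0.1]
grip_width: 0.0379
grip_force: 0.0
```

```bash
python3 -m creep '[0,0,0,0,0,0,1,0,0,0,0,0,0,1,0,0,0,0,0,0,1,0,0,0,0,0,0,1,0,0,0,0,0,0,1,0,0,0,0,0,0,1,0,0,0,0,0,0,1,0,0,0,0,0,0,1]' 15
```

```text
t: 5.07
tool_pos: [0.5139, 0.403, 0.1122]
orientation: [3.141, -0.0, 1.436]
wrist_force: [3.6, 0.8, -1.6]
grip_width: 0.0115
grip_force: 15.0
```

```bash
python3 -m creep '[0,0,0.1,0,0,0,1,0,0,0.2,0,0,0,1,0.05,0,0.3,0,0,0,1,0.1,0,0.4,0,0,0,1,0.1,0,0.5,0,0,0,1,0.1,0,0.6,0,0,0,1,0.1,0,0.6,0,0,0,1]' 20
```

```text
t: 5.65
tool_pos: [0.5162, 0.4026, 0.1179]
orientation: [3.14, -0.001, 1.435]
wrist_force: [8.4, 1.7, -6.9]
grip_width: 0.0116
grip_force: 20.0
```

```bash
python3 -m creep '[0.1,0,0.1,0,0,0,1,0.1,0,0.2,0,0,0,1,0.2,0,0.3,0,0,0,1,0.2,0,0.3,0,0,0,1,0.2,0,0.3,0,0,0,1]'
python3 - <<'E'
from h import *
import cv2
a=viewer.read_camera("scene")[165:285,165:315,::-1];cv2.imwrite("pics/s2.png",cv2.resize(a,None,fx=5,fy=5,interpolation=cv2.INTER_CUBIC));st()
E
```

```text
t: 6.07
tool_pos: [0.5175, 0.4024, 0.1207]
orientation: [3.141, 0.0, 1.436]
wrist_force: [5.6, 0.7, -5.5]
grip_width: 0.0114
grip_force: 20.0
t6.12 [0.5175 0.4024 0.1207] [3.1406e+00 2.0000e-04 1.4356e+00] [ 6.6496  0.9053 -5.4094] 0.0114 19.9989 [-0.284   0.6696 -0.6831  1.5946  0.4706  1.0471 -1.236 ]
```

View pics/s2.png

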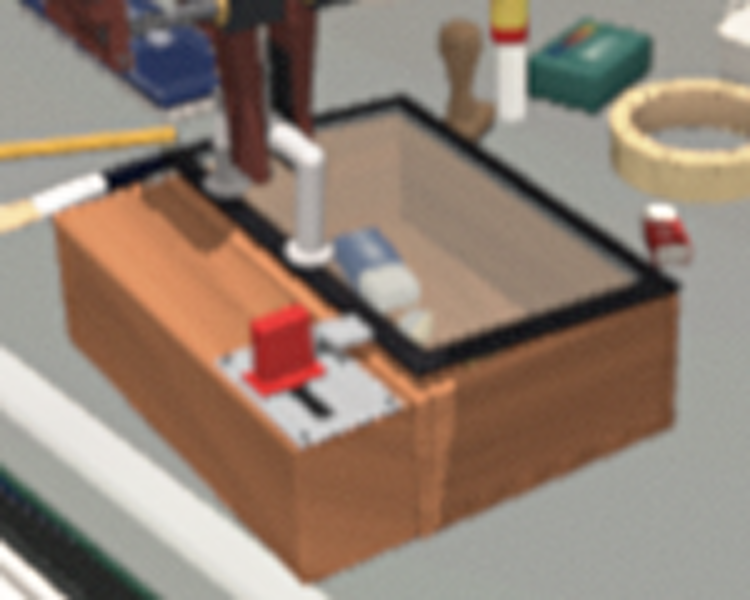

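The lid's front right corner is at (422,372) in this crop, against about (415,387) before. It has risen more than 6 mm with little force, so it may be free. I'll tug a little further to make sure.

```bash
python3 -m creep '[0.1,0,0.2,0,0,0,1,0.2,0,0.4,0,0,0,1,0.3,0,0.6,0,0,0,1,0.4,-0.05,0.8,0,0,0,1,0.5,-0.05,1,0,0,0,1,0.5,-0.05,1,0,0,0,1,0.5,-0.05,1,0,0,0,1]'
```

```text
t: 6.7
tool_pos: [0.5225, 0.4017, 0.1305]
orientation: [3.141, 0.001, 1.435]
wrist_force: [6.1, 0.1, -6.3]
grip_width: 0.0115
grip_force: 20.0
```

```bash
python3 -m creep '[0.3,0,0.3,0,0,0,1,0.5,-0.05,0.6,0,0,0,1,0.7,-0.1,0.85,0,0,0,1,0.9,-0.1,1.1,0,0,0,1,1.1,-0.15,1.4,0,0,0,1,1.25,-0.15,1.65,0,0,0,1,1.25,-0.15,1.65,0,0,0,1,1.25,-0.15,1.65,0,0,0,1]'
python3 - <<'E'
from h import *
import cv2
a=viewer.read_camera("scene")[130:260,165:315,::-1];cv2.imwrite("pics/s3.png",cv2.resize(a,None,fx=4.5,fy=4.5,interpolation=cv2.INTER_CUBIC))
E
```

```text
t: 7.37
tool_pos: [0.5338, 0.4004, 0.1478]
orientation: [-3.141, 0.001, 1.436]
wrist_force: [-2.4, -4.4, -1.4]
grip_width: 0.0112
grip_force: 20.0
```

View pics/s3.png

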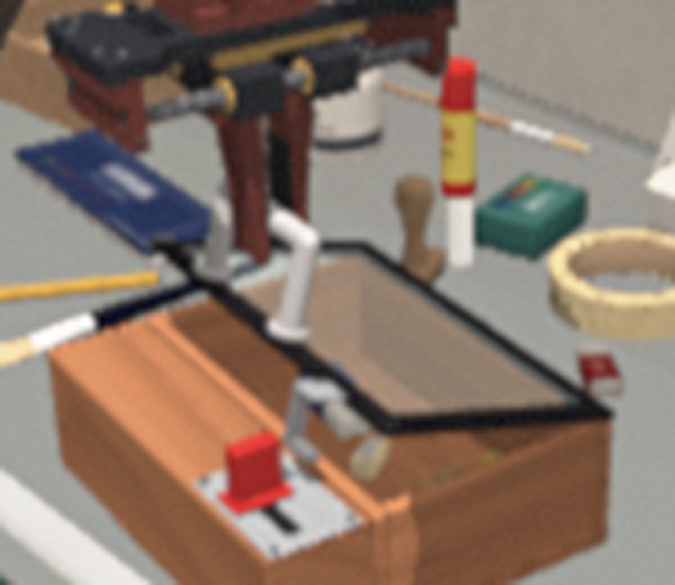

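The lid is clearly open by about 0.3 rad: its front right corner is at (390,425), well above the box wall at (390,500). It was not caught, so the red slide stays untouched. I'll continue along the arc to 45°.

```bash
python3 -m creep '[0.3,0,0.35,0,0,0,1,0.6,-0.1,0.7,0,0,0,1,0.95,-0.1,1.05,0,0,0,1,1.3,-0.15,1.4,0,0,0,1,1.7,-0.2,1.7,0,0,0,1,2.1,-0.25,2.05,0,0,0,1,2.5,-0.3,2.35,0,0,0,1,2.9,-0.4,2.7,0,0,0,1,2.9,-0.4,2.7,0,0,0,1]'
```

```text
t: 8.17
tool_pos: [0.5626, 0.3966, 0.176]
orientation: [-3.141, 0.001, 1.436]
wrist_force: [-6.7, -7.5, 3.7]
grip_width: 0.0117
grip_force: 20.0
```

```bash
python3 -m creep '[0.35,-0.05,0.2,0,0,0,1,0.7,-0.1,0.45,0,0,0,1,1.1,-0.15,0.65,0,0,0,1,1.5,-0.2,0.85,0,0,0,1,1.9,-0.25,1.05,0,0,0,1,2.2,-0.3,1.2,0,0,0,1,2.2,-0.3,1.2,0,0,0,1,2.2,-0.3,1.2,0,0,0,1,2.2,-0.3,1.2,0,0,0,1]'
python3 - <<'E'
from h import *
import cv2
st();s=r.observe();R=np.array([.99146,-.1305]);q=np.array(s["tool_pos"]);x=(q[:2]-[.6364,.3865])@R
z=q[2]+.008-.07;print(np.hypot(x,z),np.degrees(np.arctan2(.051,-.125)-np.arctan2(z,x)))
a=viewer.read_camera("scene")[50:330,120:400,::-1];cv2.imwrite("pics/s4.png",cv2.resize(a,None,fx=2.1,fy=2.1,interpolation=cv2.INTER_CUBIC))
E
```

```text
t: 8.92
tool_pos: [0.5845, 0.3944, 0.1882]
orientation: [3.141, -0.0, 1.437]
wrist_force: [-4.3, -4.7, 5.2]
grip_width: 0.0112
grip_force: 20.0
t8.92 [0.5845 0.3944 0.1882] [ 3.1414e+00 -5.0000e-04  1.4369e+00] [-4.2609 -4.6772  5.1641] 0.0112 20.004 [-0.2473  0.6817 -0.689   1.3929  0.4403  1.222  -1.1097]
0.1367053649922972 45.22683624782426
```

View pics/s4.png

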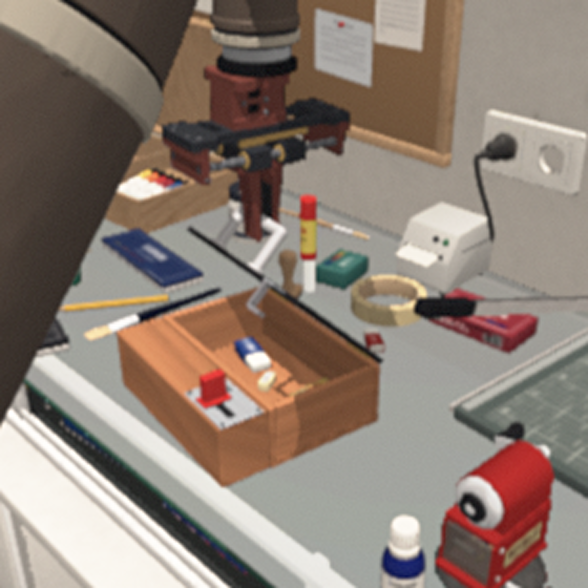

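The lid is held at about 45°, with the ink and eraser undisturbed. I'll let it settle briefly, then hand in.

```bash
python3 -m creep '[0,0,0,0,0,0,1,0,0,0,0,0,0,1,0,0,0,0,0,0,1,0,0,0,0,0,0,1,0,0,0,0,0,0,1,0,0,0,0,0,0,1]' && python3 -c "
from plant import ticket
print(ticket.job_done())"
```

```text
t: 9.47
tool_pos: [0.5845, 0.3944, 0.1882]
orientation: [3.141, -0.0, 1.437]
wrist_force: [-5.6, -4.7, 4.0]
grip_width: 0.011
grip_force: 20.0
the job is handed in; nothing more can be done
None
```

The tug showed the lid was not caught, so I left the red slide untouched, raised the lid to about 45° and handed the job in at 9.5 s with the gripper still holding it; the ink bottle and eraser were not touched.

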